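Start and drive home a filler plug

ROBOT

A 6-joint arm with a two-finger parallel gripper is mounted at the origin on a cart in front of the work surface, level with it; the furniture and walls round the work are solid. World frame = base frame: x ahead of the robot, y to its left, z up, the work surface at z = 0. Lengths are in m, angles in rad, forces in N, time in s.
With the tool pointing down it reaches from about 0.225 to 0.875 m from the base axis. Payload 3.4 kg.
Tool frame: the origin (TCP) lies between the finger pads; the fingertips stand 19 mm ahead of it and the grasp point (between the pads) is the TCP; z points along the fingers, y is the line along which they close (so a half turn about z gives the same grasp; the last joint's range is limited). The gripper opens to 85 mm and grips with 20 to 120 N. Pads are 22 mm wide; open, the fingers measure 114 mm over their backs; the gripper's body (76 mm by 85 mm) begins 54 mm behind the grasp point. The pads swing forward as they close: fully open they stand 13 mm farther back than shut.
Start: joints at [1.18, 0.276, 1.505, -0, 1.361, -0.121], TCP at [0.153, 0.554, 0.25] pointing down, gripper open.
Joint ranges: [-2.89, 2.89], [-0.75, 2.08], [0.22, 2.7], [-1.18, 4.32], [0.11, 2.71], [-2.7, 2.7]. Speed limits (rad/s): [2.57, 2.57, 3.14, 3.14, 3.14, 3.14].

INTERFACE

Orientations are given as a unit quaternion [w, x, y, z].
In Python, from rig import get_state, imaging, ticket gives the robot as it stands. The module is installed in compiled form; this text tells all that it offers.
- The arm moves only by the shell command python3 -m inch 'ROWS' [FORCE]. ROWS is JSON, a list of rows, each an object with "claw": the opening, from -1 (shut) to 1 (fully open); "travel": the shift along the world's x, y, z in units of 200 mm (1.0 is 200 mm), a list of three; "turn": the turn about the world's z in units of 180 degrees (1.0 is 180 degrees). A call has 1 to 5 rows; each row is the pose to reach, as a shift and turn from the pose commanded when the call began, turning the shorter way round; what a row does not reach only later rows make up. A row lasts 1/10 s, in which the tool goes at most 50 mm and 8.59 degrees, less where a joint would pass 70% of its speed; a pose out of reach is approached as far as the arm can. A call with a number of a shift or a turn outside -1 to 1 is refused whole. A call with a gripper value outside its range is refused whole. The fingers move at their own pace and stop on an object; FORCE is the grip in N (left out, the last holds). Time passes only in rows, so rows that repeat a pose let the fingers close. It gives the time, the measured TCP pose, the force, the opening and the grip force at its end, in the units of the state.
- get_state(): the state, without advancing time (a new reading comes with each control period).
- imaging.get_image(name): name is "scene" or "side" or "wrist"; returns the picture (400x640x3 uint8, red, green, blue); there is no depth.
- imaging.camera_params(name): a dict with "camera_matrix" (3x3 intrinsics, pixels), "cam_to_world" (4x4, takes a point from camera to world coordinates); the wrist camera has in their place "T_tool_cam" (4x4, takes a point from camera to tool coordinates, whose origin is the TCP and whose axes are the flange's). Camera axes: x right, y down, z forward; pixel columns grow to the right and rows downward; lengths in m; the calibration is good to about 2 mm. A picture is of the moment at which its call begins: read the wrist's pose just before it. camera_params takes no time and is no camera call.
- ticket.sign_off(): hands the job in; it is judged then, once.
The state is a dict: "clock": time; "qpos": joint angles; "qd": joint speeds; "effort": joint torques, N m; "position": TCP position; "ee_rot": TCP orientation; "contact_force": force on the tool from outside, world axes, zero at the start; "moment": the same for the moment, N m; "width": finger opening in m; "gripper_force": force on a finger pad.
Only numpy, scipy, OpenCV 4.12 (cv2) and the standard library are available. Lean on these libraries where they do the work, as an engineer would, in place of code of your own. Each camera call takes 0.05 s, during which the arm holds its last target. There are 200 camera calls.

TASK

The yellow oil filler plug is standing proud, not yet caught in its thread. By its wing, turn it backward (anticlockwise seen from above) until it drops into the thread start, then drive it forward (clockwise) until it is fully home, and let go. Do not force it forward before it has dropped, and leave the black plug as it is.

Things in the scene. Friction and masses are not known exactly. Their poses are not given: they have to be found in the camera images.
- filler_grip (a point): Middle of the yellow plug's wing, on the plug's axis; x along the wing to its black-striped end, z up. The wing is an upright bar 46 mm long, 12 mm thick, 34 mm high, on a round flange 52 mm across; this point is 11 mm below the wing's top, 22 mm above the flange. Grip it across the 12 mm. The plug (0.28 kg) is captive: it cannot be tipped or taken out (4 mm of lift).
- filler_turn (a joint): Turn of the yellow plug, rad, growing forward (clockwise from above). 0: thread start, wing's striped end at the white mark on the neck; 1.15: home, hard stop, at the red mark; -0.3: backward stop. Starts at 0.35 to 0.75, resting on the thread's rim. From -0.3 to 0.2 it is free to drop (by its weight if held loosely; gripping fingers must go down with it). Turns with under 0.1 Nm.
- filler_drop (a joint): How far the yellow plug has gone down, m. 0: proud, flange 12 mm above the neck; 0.010: dropped into the thread start; the thread draws it 2 mm lower as it is driven from turn 0.3 to 1.0; 0.012: home, flange flat on the neck. Once in the thread it comes up only at the start.
- other_turn (a joint): Turn of the black plug, rad, 0 as found. It is shaped like the yellow one and already home. Each plug sits in the grey neck (74 mm across, top 82 mm above the bench) of a small aluminium gear housing, 130 x 110 mm, bolted to the bench; either may be the left one.
There are look-alikes about, which are no part of the job. Leave any green look-alike of the part that bears filler_grip alone.

How it is judged:
On the way:
1. the yellow plug has dropped into its thread start (down by more than 8 mm) (value of joint filler_drop above 0.008 m), for 0.2 s.
At the end, for the whole second after the job is handed in: The yellow plug is in its thread and driven home: turned to more than 0.95 rad (the stop is at 1.15) and down by more than 10.5 mm (home is 12 mm) (value of joint filler_turn above 0.95 rad and value of joint filler_drop above 0.0105 m); the robot touches nothing.
It fails at once if the yellow plug is forced forward (turn beyond 1.0 rad) while still standing proud (down by less than 4 mm) (value of joint filler_turn above 1 rad and value of joint filler_drop below 0.004 m).
It fails at once if the black plug is turned by more than 0.2 rad (value of joint other_turn above 0.2 rad or value of joint other_turn below -0.2 rad).
It also fails if it takes over 35 s, if anything falls off the work surface, if the arm or the gripper's body presses on something with over 40 N, if the wrist force passes 120 N, or if a joint passes its speed limit or range.

## Working session

There is one attempt and no reset: what is moved stays moved. The work goes in short steps, Python scripts to look and compute and a shell command to move; the robot and the scene stay as the last step left them, time stands still between calls to the robot, and variables do not carry over. Pictures are saved under pics/ and viewed, at most 10 in all, crops included, and the job is handed in when it is done.

```bash
mkdir -p pics; cat > h.py <<'E'
import numpy as np, cv2
from rig import get_state, imaging, ticket
def shot(n,f=None):
    im=imaging.get_image(n)
    if f: cv2.imwrite('pics/'+f,im[:,:,::-1])
    return im
def ray(n,u,v,st=None):
    p=imaging.camera_params(n); K=np.array(p['camera_matrix'])
    if 'cam_to_world' in p: T=np.array(p['cam_to_world'])
    else:
        from scipy.spatial.transform import Rotation as R
        q=st['ee_rot']; W=np.eye(4); W[:3,:3]=R.from_quat([q[1],q[2],q[3],q[0]]).as_matrix(); W[:3,3]=st['position']
        T=W@np.array(p['T_tool_cam'])
    d=T[:3,:3]@np.linalg.inv(K)@[u,v,1]
    return T[:3,3],d
def onz(n,u,v,z,st=None):
    o,d=ray(n,u,v,st); return o+d*(z-o[2])/d[2]
E
python3 - <<'E'
from h import *
s=get_state(); print(s['position'],s['ee_rot'],s['width'],s['clock'])
a=shot('scene','a.png'); b=shot('side','b.png')
cv2.imwrite('pics/ab.png',np.vstack([a,b])[:,:,::-1] if 0 else cv2.resize(np.hstack([a,b]),(800,250))[:,:,::-1])
for n in('scene','side'):print(n,np.round(imaging.camera_params(n)['cam_to_world'],2).tolist())
E
```

```text
[0.15307161 0.55374846 0.24944582] [-2.27343980e-04  1.34490856e-01  9.90914420e-01 -8.78061372e-04] 0.08519311392655983 0.0
scene [[0.9, -0.3, 0.31, 0.24], [-0.43, -0.62, 0.66, -0.77], [-0.01, -0.73, -0.69, 0.82], [0.0, 0.0, 0.0, 1.0]]
side [[-0.97, -0.16, 0.18, 0.4], [-0.24, 0.58, -0.78, 0.57], [0.02, -0.8, -0.6, 0.63], [0.0, 0.0, 0.0, 1.0]]
```

View pics/a.png

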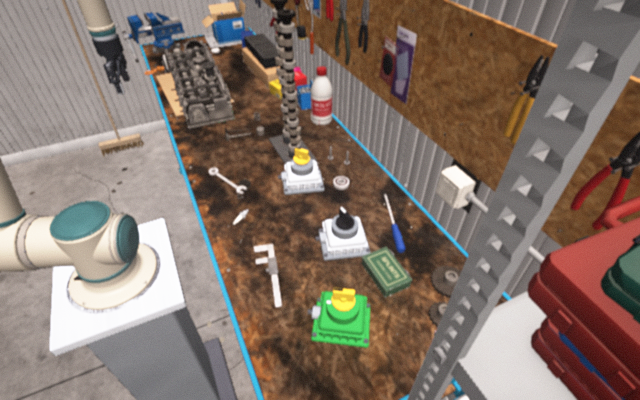

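View pics/b.png

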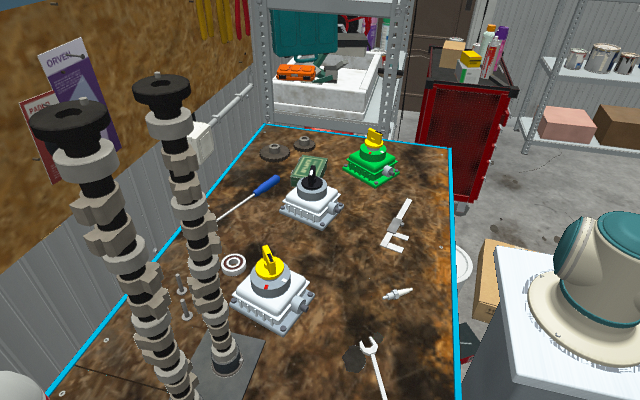

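Possible targets:
- Yellow plug on the aluminium housing: scene (302,157), side (270,262).
- Yellow plug on the green housing, a look-alike: scene (344,300), side (374,140).
- Black plug: scene (344,220), side (313,178).

I choose the first. Two camshafts stand close to it, at side (190,200) and (110,200). Next I'll measure it and check it in a crop.

```bash
cat >> h.py <<'E'
def ymask(im):
    h=cv2.cvtColor(im,cv2.COLOR_RGB2HSV); return cv2.inRange(h,(20,130,110),(34,255,255))
def tri(p):
    A=np.zeros((3,3));b=np.zeros(3)
    for o,d in p:
        d=d/np.linalg.norm(d);M=np.eye(3)-np.outer(d,d);A+=M;b+=M@o
    return np.linalg.solve(A,b)
E
python3 - <<'E'
from h import *
a=cv2.imread('pics/a.png')[:,:,::-1];b=cv2.imread('pics/b.png')[:,:,::-1]
for n,im in(('scene',a),('side',b)):
    k,l,st,c=cv2.connectedComponentsWithStats(ymask(im))
    for i in range(1,k):
        if st[i,4]>30: print(n,st[i],c[i].round(1))
print(tri([ray('scene',302,157),ray('side',270,262)]))
print('black',tri([ray('scene',343,212),ray('side',312,172)]))
# camshaft bases & necks
for u,v in((228,370),(215,365),(180,390)):print('shaft',onz('side',u,v,0.01))
print('scene shaft',onz('scene',290,150,.01))
cA=cv2.resize(np.ascontiguousarray(a[130:205,265:345]),(400,375),interpolation=cv2.INTER_CUBIC)
cB=cv2.resize(np.ascontiguousarray(b[230:330,217:324]),(400,375),interpolation=cv2.INTER_CUBIC)
cv2.imwrite('pics/c.png',np.hstack([cA,cB])[:,:,::-1])
E
```

```text
scene [269  79  13  21 168] [275.4  87.4]
scene [293 148  17  17 226] [301.  155.8]
scene [331 287  25  24 466] [343.3 298.7]
side [196   0  11  40 152] [200.8  20.5]
side [205   0   5  22  66] [207.1   9.6]
side [216   0   4  15  41] [218.1   6.3]
side [226  10   7  31 114] [228.6  25.3]
side [460  50  22  18 238] [469.7  58.3]
side [364 128  20  21 276] [373.3 139. ]
side [255 244  29  36 618] [268.7 265.2]
[0.59335321 0.11761639 0.11024824]
black [ 0.58887842 -0.16282369  0.12395725]
shaft [0.61382435 0.2753408  0.01      ]
shaft [0.63829219 0.27272623 0.01      ]
shaft [0.67281121 0.32419993 0.01      ]
scene shaft [0.62393564 0.30098536 0.01      ]
```

View pics/c.png

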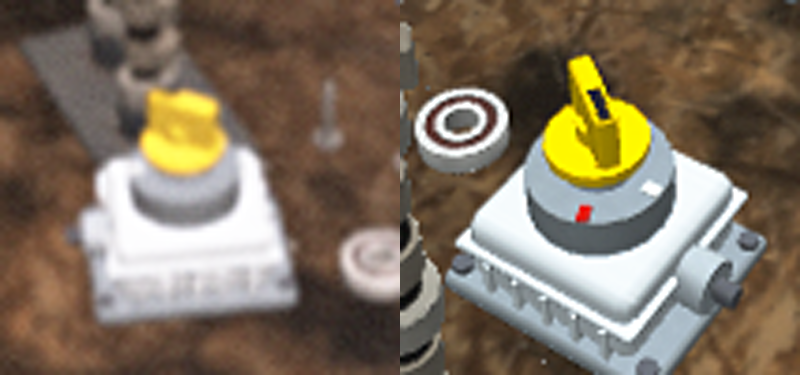

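The crop confirms the choice. The yellow plug stands in the grey neck of the aluminium housing, with its striped end at crop (600,105), between the white mark (650,187) and the red mark (584,213). Next I'll work out angles and the approach.

```bash
python3 - <<'E'
from h import *
f=lambda x,y:(217+(x-400)/3.738,230+y/3.75)
c=onz('side',*f(598,145),.104); print('flange c',c)
for n,p,z in(('white',(650,187),.082),('red',(584,213),.078)):
    q=onz('side',*f(*p),z); print(n,q,np.arctan2(*(q-c)[[1,0]]))
p=onz('side',*f(578,58),.137);q=onz('side',*f(599,95),.137);print('wing',p,q,np.arctan2(*(q-p)[[1,0]]))
g=lambda x,y:(265+x/5,130+y/5)
print('scene flange',onz('scene',*g(183,142),.104))
E
```

```text
flange c [0.58804269 0.12818454 0.104     ]
white [0.56279492 0.12860396 0.082     ] 3.1249820632005334
red [0.58941447 0.14849781 0.078     ] 1.5033674269903008
wing [0.60379181 0.10660599 0.137     ] [0.58594615 0.12685262 0.137     ] 2.2932471663140683
scene flange [0.59483994 0.12017604 0.104     ]
```

```bash
python3 -m inch '[{"claw":1,"travel":[0.24,-0.24,0.05],"turn":-0.047},{"claw":1,"travel":[0.48,-0.48,0.05],"turn":-0.094},{"claw":1,"travel":[0.72,-0.76,0.05],"turn":-0.141},{"claw":1,"travel":[0.9,-0.98,0.05],"turn":-0.188},{"claw":1,"travel":[0.98,-1,0.05],"turn":-0.235}]'
```

```text
clock: 0.6
position: [0.3268, 0.3731, 0.26]
ee_rot: [-0.0, 0.485, 0.874, -0.0]
contact_force: [0.1, 0.6, -0.1]
width: 0.0856
gripper_force: 0.0
```

```bash
python3 -m inch '[{"claw":1,"travel":[0.16,-0.16,0],"turn":0.04},{"claw":1,"travel":[0.32,-0.33,0],"turn":0.05},{"claw":1,"travel":[0.5,-0.5,0],"turn":0.05},{"claw":1,"travel":[0.66,-0.66,0],"turn":0.05},{"claw":1,"travel":[0.82,-0.82,0],"turn":0.05}]'
```

```text
clock: 1.1
position: [0.4915, 0.2094, 0.2599]
ee_rot: [-0.0, 0.413, 0.911, -0.0]
contact_force: [1.2, 1.1, 0.2]
width: 0.0853
gripper_force: 0.0
```

```bash
python3 -m inch '[{"claw":1,"travel":[0.18,-0.16,0],"turn":0},{"claw":1,"travel":[0.36,-0.35,0],"turn":0},{"claw":1,"travel":[0.36,-0.35,0],"turn":0},{"claw":1,"travel":[0.36,-0.35,0],"turn":0}]'
python3 - <<'E'
from h import *
s=get_state(); print(s['position'],s['qpos'])
im=shot('wrist','w.png'); print(np.round(imaging.camera_params('wrist')['T_tool_cam'],3).tolist())
k,l,st,c=cv2.connectedComponentsWithStats(ymask(im))
for i in range(1,k):
    if st[i,4]>60:
        print(st[i],c[i])
E
```

```text
clock: 1.5
position: [0.5629, 0.14, 0.2592]
ee_rot: [-0.001, 0.414, 0.91, -0.0]
contact_force: [0.0, 0.3, -0.0]
width: 0.0855
gripper_force: 0.0
[0.56286201 0.13998148 0.25918137] [ 1.23551643e-01  2.79808079e-01  1.47723022e+00  4.37783506e-04
  1.38662802e+00 -5.93661234e-01]
[[-0.0, -0.959, -0.283, 0.07], [1.0, -0.0, 0.0, -0.0], [-0.0, -0.283, 0.959, -0.123], [0.0, 0.0, 0.0, 1.0]]
[ 311  194   51   62 1937] [335.55859577 220.8673206 ]
```

View pics/w.png

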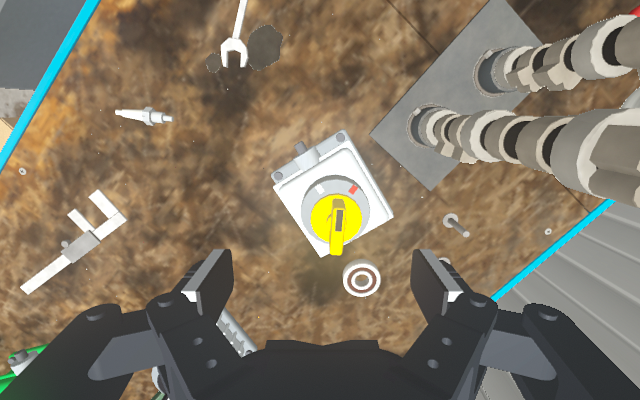

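The wrist view shows the plug at (336,218), the white mark at (320,187), the red mark at (354,189), and the camshafts to the upper right. I'll measure it on an enlarged crop.

```bash
python3 - <<'E'
from h import *
im=cv2.imread('pics/w.png')[160:270,285:395]
cv2.imwrite('pics/w2.png',cv2.resize(im,(550,550),interpolation=cv2.INTER_CUBIC))
E
```

```text
(no output)
```

View pics/w2.png

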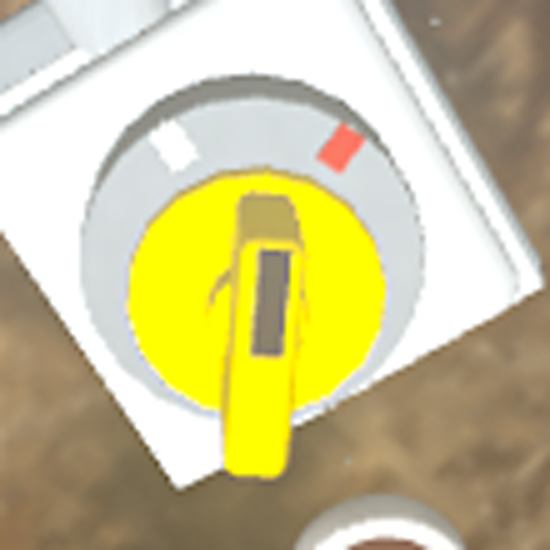

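The striped end of the wing's top is at crop (272,245), the other end at (255,472), the white mark at (175,145) and the red mark at (341,148).

```bash
python3 - <<'E'
from h import *
s=get_state()
P=lambda x,y,z:onz('wrist',285+x/5,160+y/5,z,s)
n=P(253,255,.082); print('neck',n,'diam',np.linalg.norm(P(82,255,.082)-P(425,255,.082)))
for t in(.0,.004,.008):
    fc=P(257,290,.094+t); print('flange t',t,fc,np.linalg.norm(P(128,290,.094+t)-P(386,290,.094+t)))
    a=P(272,245,.127+t);b=P(255,472,.127+t);m=(a+b)/2;d=a-b
    print(' wing',m,np.linalg.norm(d),np.degrees(np.arctan2(d[1],d[0])))
for k,q in(('w',(175,145)),('r',(341,148))):
    d=P(*q,.082)-n;print(k,np.degrees(np.arctan2(d[1],d[0])))
R=2*np.degrees(np.arctan2(s['ee_rot'][2],s['ee_rot'][1]))-90;print('tool y',R,s['position'])
E
```

```text
neck [0.59403774 0.12623572 0.082     ] diam 0.07200536760304416
flange t 0.0 [0.59654269 0.12388264 0.094     ] 0.052358017124182976
 wing [0.59740906 0.12237428 0.127     ] 0.04463652194156369 128.05339795847237
flange t 0.004 [0.59542687 0.12484903 0.098     ] 0.051631828924647384
 wing [0.59613549 0.12348915 0.131     ] 0.04393743551511363 128.05339795847232
flange t 0.008 [0.59431104 0.12581541 0.102     ] 0.05090564072511186
 wing [0.59486193 0.12460402 0.135     ] 0.04323834908866357 128.05339795847232
w 165.59434987106883
r 93.71703666568824
tool y 41.182186275853496 [0.56201694 0.14098685 0.25945417]
```

```bash
python3 -m inch '[{"claw":1,"travel":[0.165,-0.08,0],"turn":-0.018},{"claw":1,"travel":[0.165,-0.08,-0.2],"turn":-0.018},{"claw":0.2,"travel":[0.165,-0.08,-0.4],"turn":-0.018},{"claw":0,"travel":[0.165,-0.08,-0.4],"turn":-0.018},{"claw":0,"travel":[0.165,-0.08,-0.4],"turn":-0.018}]' 30
```

```text
clock: 2.05
position: [0.5946, 0.1263, 0.1805]
ee_rot: [-0.001, 0.438, 0.899, -0.0]
contact_force: [0.1, -0.2, 0.1]
width: 0.0444
gripper_force: 0.0
```

```bash
python3 -m inch '[{"claw":0,"travel":[0,-0.005,-0.15],"turn":0},{"claw":0,"travel":[0,-0.005,-0.29],"turn":0},{"claw":0,"travel":[0,-0.005,-0.29],"turn":0},{"claw":0,"travel":[0,-0.005,-0.29],"turn":0}]' 30
python3 - <<'E'
from h import *
im=shot('wrist'); s=get_state(); print(s['position'])
b=shot('side')[210:330,200:340]
cv2.imwrite('pics/d.png',np.hstack([cv2.resize(im,(480,300)),cv2.resize(b,(320,300),interpolation=cv2.INTER_CUBIC)])[:,:,::-1])
E
```

```text
clock: 2.45
position: [0.5966, 0.1248, 0.1245]
ee_rot: [0.001, 0.438, 0.899, 0.001]
contact_force: [0.2, -1.0, 0.9]
width: 0.0426
gripper_force: 0.0
[0.59715936 0.12468904 0.12498777]
```

View pics/d.png

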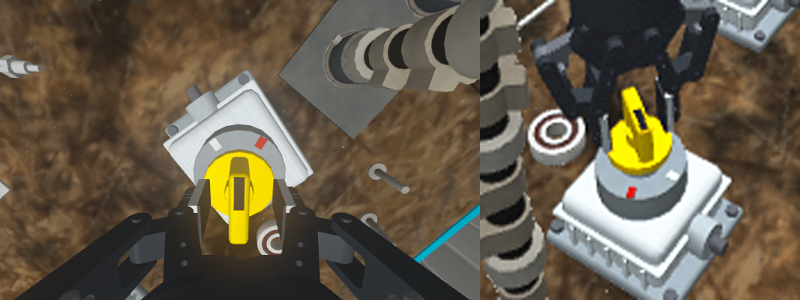

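The wing (239,205) sits midway between the pads (200 and 283), aligned with them and clear of the housing. Closing the gripper.

```bash
python3 -m inch '[{"claw":-1,"travel":[0,0,-0.01],"turn":0},{"claw":-1,"travel":[0,0,-0.01],"turn":0},{"claw":-1,"travel":[0,0,-0.01],"turn":0},{"claw":-1,"travel":[0,0,-0.01],"turn":0},{"claw":-1,"travel":[0,0,-0.01],"turn":0}]' 30
```

```text
clock: 3.05
position: [0.5956, 0.1237, 0.1212]
ee_rot: [0.0, 0.438, 0.899, -0.0]
contact_force: [-2.3, -1.5, 5.8]
width: 0.0116
gripper_force: 34.3
```

```bash
python3 -m inch '[{"claw":-1,"travel":[0,0,0],"turn":0.045},{"claw":-1,"travel":[0,0,0],"turn":0.09},{"claw":-1,"travel":[0,0,0],"turn":0.135},{"claw":-1,"travel":[0,0,0],"turn":0.18},{"claw":-1,"travel":[0,0,0],"turn":0.19}]'
```

```text
clock: 3.55
position: [0.5958, 0.1243, 0.1198]
ee_rot: [0.0, 0.153, 0.988, 0.0]
contact_force: [1.1, 0.2, -1.8]
width: 0.0113
gripper_force: 33.2
```

```bash
python3 -m inch '[{"claw":-1,"travel":[0,0,-0.01],"turn":0},{"claw":-1,"travel":[0,0,-0.025],"turn":0},{"claw":-1,"travel":[0,0,-0.04],"turn":0},{"claw":-1,"travel":[0,0,-0.05],"turn":0},{"claw":-1,"travel":[0,0,-0.05],"turn":0}]'; python3 -c "
from rig import *
s=get_state();print(s['moment'])"
```

```text
clock: 4.05
position: [0.5959, 0.1242, 0.1112]
ee_rot: [0.001, 0.155, 0.988, 0.0]
contact_force: [-0.4, 0.6, 4.9]
width: 0.0116
gripper_force: 34.3
[0.12005164 0.11676859 0.01292558]
```

```bash
python3 -m inch '[{"claw":-1,"travel":[0,0,-0.008],"turn":0},{"claw":-1,"travel":[0,0,-0.008],"turn":0}]'
python3 - <<'E'
from h import *
im=shot('wrist')[150:350,200:440]
b=shot('side')[210:330,200:340]
cv2.imwrite('pics/e.png',np.hstack([cv2.resize(im,(400,340),interpolation=cv2.INTER_CUBIC),cv2.resize(b,(396,340),interpolation=cv2.INTER_CUBIC)])[:,:,::-1])
E
```

```text
clock: 4.25
position: [0.596, 0.1243, 0.111]
ee_rot: [0.001, 0.155, 0.988, 0.0]
contact_force: [-2.0, 0.0, 11.6]
width: 0.0112
gripper_force: 35.3
```

View pics/e.png

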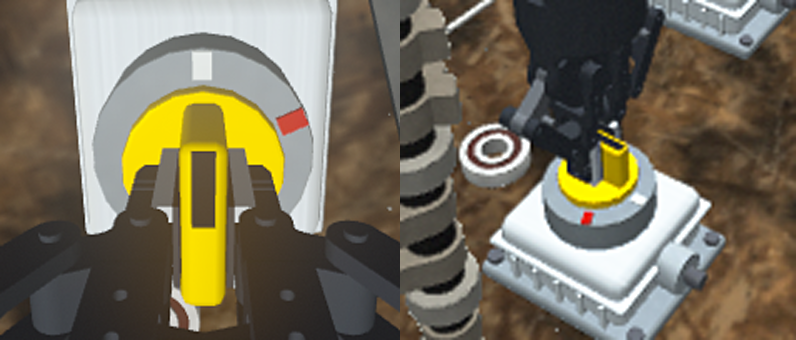

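The striped end now points at the white mark, at (200,65) in the left half. I'll check the drop numerically from the flange's lower edge in the side view.

```bash
python3 - <<'E'
from h import *
b0=cv2.imread('pics/b.png')[:,:,::-1]; b1=shot('side')
p=imaging.camera_params('side');T=np.linalg.inv(p['cam_to_world']);K=np.array(p['camera_matrix'])
def px(P):
    c=K@(T@[*P,1])[:3];return c[:2]/c[2]
print(px((.595,.125,.1)),px((.595,.125,.09)))
for im in(b0,b1):
    h=cv2.cvtColor(np.ascontiguousarray(im),cv2.COLOR_RGB2HSV);m=cv2.inRange(h,(18,120,70),(36,255,255))
    m[:235]=0;m[300:]=0
    print([(u,int(np.flatnonzero(m[:,u]).max())) for u in range(256,284,3) if m[:,u].any()])
    x=np.flatnonzero(m[:, 230:310].any(0))+230;print(x.min(),x.max())
E
```

```text
[267.04152328 268.14549023] [267.39700529 271.91529119]
[(256, 272), (259, 276), (262, 278), (265, 279), (268, 279), (271, 279), (274, 278), (277, 277), (280, 274), (283, 269)]
235 299
[(256, 275), (259, 280), (262, 282), (265, 282), (268, 283), (271, 283), (274, 282), (277, 281), (280, 278), (283, 274)]
232 299
```

The flange edge moved down 4 px, where 10 mm should give 3.8 px, so the plug has dropped. Driving forward.

```bash
python3 -m inch '[{"claw":-1,"travel":[0,0,0],"turn":-0.045},{"claw":-1,"travel":[0,0,0],"turn":-0.09},{"claw":-1,"travel":[0,0,-0.002],"turn":-0.135},{"claw":-1,"travel":[0,0,-0.004],"turn":-0.18},{"claw":-1,"travel":[0,0,-0.006],"turn":-0.2}]' 50;  python3 -c "
from rig import *
s=get_state();print(s['moment'])"
```

```text
clock: 4.9
position: [0.5955, 0.1237, 0.1101]
ee_rot: [0.001, 0.454, 0.891, -0.0]
contact_force: [-4.0, -2.1, 15.6]
width: 0.0114
gripper_force: 51.4
[-0.19889627  0.8295882   0.11586581]
```

```bash
python3 -m inch '[{"claw":-1,"travel":[0,0,-0.002],"turn":-0.04},{"claw":-1,"travel":[0,0,-0.004],"turn":-0.08},{"claw":-1,"travel":[0,0,-0.005],"turn":-0.12},{"claw":-1,"travel":[0,0,-0.006],"turn":-0.15},{"claw":-1,"travel":[0,0,-0.006],"turn":-0.15}]';  python3 -c "
from rig import *
s=get_state();print(s['moment'])"
```

```text
clock: 5.4
position: [0.5952, 0.1235, 0.1091]
ee_rot: [0.001, 0.649, 0.761, -0.0]
contact_force: [-5.0, -3.0, 14.5]
width: 0.0116
gripper_force: 51.5
[-0.20105427  0.74658536 -0.14996802]
```

```bash
python3 -m inch '[{"claw":-1,"travel":[0,0,-0.002],"turn":-0.01},{"claw":-1,"travel":[0,0,-0.002],"turn":-0.02},{"claw":-1,"travel":[0,0,-0.002],"turn":-0.03},{"claw":-1,"travel":[0,0,-0.002],"turn":-0.03}]';  python3 -c "
from h import *
s=get_state();print(s['moment'])
im=shot('wrist')[150:350,200:440]
b=shot('side')[210:330,200:340]
cv2.imwrite('pics/f.png',np.hstack([cv2.resize(im,(400,340),interpolation=cv2.INTER_CUBIC),cv2.resize(b,(396,340),interpolation=cv2.INTER_CUBIC)])[:,:,::-1])"
```

```text
clock: 5.8
position: [0.595, 0.1234, 0.109]
ee_rot: [0.001, 0.682, 0.731, -0.0]
contact_force: [-5.4, -1.6, 16.7]
width: 0.0117
gripper_force: 53.3
[-0.19973131  0.95416087  0.93708431]
```

View pics/f.png

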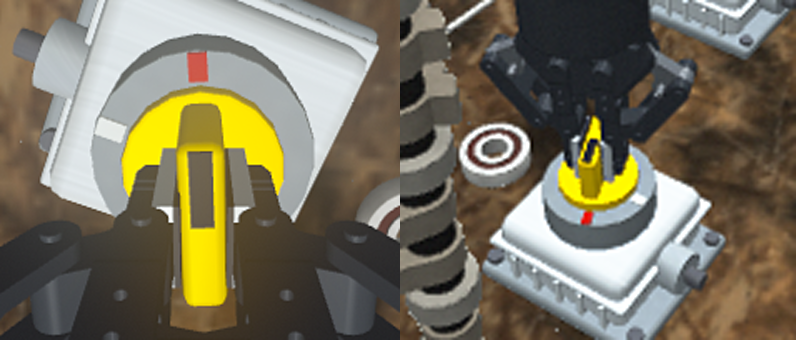

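The striped end is at the red mark (198,68), the moment has risen to 0.94 N m at the stop, and the tool has gone 2 mm lower. The plug is home, so I'll release it and lift.

```bash
python3 -m inch '[{"claw":0,"travel":[0,0,0.005],"turn":0.01},{"claw":0,"travel":[0,0,0.01],"turn":0.01},{"claw":0,"travel":[0,0,0.01],"turn":0.01},{"claw":0,"travel":[0,0,0.01],"turn":0.01}]'
```

```text
clock: 6.3
position: [0.5952, 0.124, 0.1074]
ee_rot: [-0.0, 0.672, 0.741, -0.0]
contact_force: [-0.2, 0.6, 0.6]
width: 0.0429
gripper_force: 0.0
```

```bash
python3 -m inch '[{"claw":0,"travel":[0,0,0.12],"turn":0},{"claw":0,"travel":[0,0,0.3],"turn":0},{"claw":0,"travel":[0,0,0.5],"turn":0},{"claw":0,"travel":[0,0,0.5],"turn":0},{"claw":0,"travel":[0,0,0.5],"turn":0}]'; python3 -c "
from h import *
im=shot('wrist')
b=shot('side')[210:330,200:340]
cv2.imwrite('pics/g.png',np.hstack([cv2.resize(im,(480,300)),cv2.resize(b,(320,300),interpolation=cv2.INTER_CUBIC)])[:,:,::-1])"
```

```text
clock: 6.8
position: [0.5958, 0.1241, 0.2085]
ee_rot: [0.001, 0.672, 0.741, 0.001]
contact_force: [-0.1, -1.4, -0.7]
width: 0.0427
gripper_force: 0.0
```

View pics/g.png

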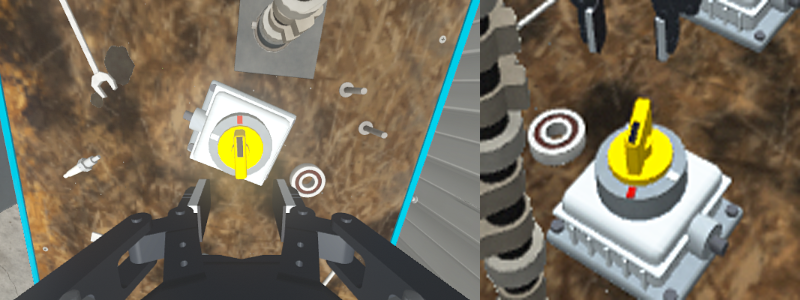

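The plug is down flat, with its striped end at the red mark (239,120), and the gripper is clear.

```bash
python3 -c "
from rig import ticket
print(ticket.sign_off())"
```

```text
the job is handed in; nothing more can be done
None
```

The yellow plug dropped into its thread start, was driven clockwise to its stop at the red mark and let go; the black plug was not touched, and the job was handed in at about 7 s, with no verdict shown.

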